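Weigh a pulley in the hanging tray

ROBOT

A 6-joint arm with a two-finger parallel gripper is mounted at the origin on the work surface. World frame = base frame: x ahead of the robot, y to its left, z up, the work surface at z = 0. Lengths are in m, angles in rad, forces in N, time in s.
With the tool pointing down it reaches from about 0.25 to 0.725 m from the base axis. Payload 9.7 kg.
Tool frame: the origin (TCP) lies at the very end of the fingers, on their centre line; the grasp point (between the pads) lies 19 mm behind it; z points along the fingers, y is the line along which they close (so a half turn about z gives the same grasp; the last joint's range is limited). The gripper opens to 85 mm and grips with 20 to 120 N. Pads are 22 mm wide; open, the fingers measure 114 mm over their backs; the gripper's body (76 mm by 85 mm) begins 54 mm behind the grasp point. The pads swing forward as they close: fully open they stand 13 mm farther back than shut.
Start: joints at [1.291, 0.087, 0.176, 1.66, 0, 1.571], TCP at [0.152, 0.529, 0.231] pointing down, gripper open.
Joint ranges: [-3.13, 3.13], [-0.85, 1.81], [-1.15, 1.24], [-2.2, 2.28], [-1.44, 1.52], [-3.14, 3.14]. Speed limits (rad/s): [2.22, 2.22, 2.57, 3.14, 3.14, 3.14].

INTERFACE

Orientations are given as a 3x3 rotation matrix whose columns are the frame's x, y, z axes.
In Python, from plant import state, imaging, close_job gives the robot as it stands. The module is installed in compiled form; this text tells all that it offers.
- The arm moves only by the tool play_rows, never from a script. Its argument "steps" is one flat list of numbers, 5 for each row, row after row: the shift along the tool's x, y, z each as a share of 0.3 m, from -1 to 1, then the turn about the tool's z as a share of 90 degrees, from -1 to 1, then the opening, from -1 (shut) to 1 (fully open). In form: [dx, dy, dz, twist, gripper, dx, dy, dz, twist, gripper, ...]. A call has 1 to 5 rows; each row is the pose to reach, as a shift and turn from the pose commanded when the call began, along the tool's axes at that moment; what a row does not reach only later rows make up. A row lasts 1/12 s, in which the tool goes at most 41.7 mm and 7.16 degrees, less where a joint would pass 70% of its speed; a pose out of reach is approached as far as the arm can. A call with a number of a shift or a turn outside -1 to 1 is refused whole. A call with a gripper value outside its range is refused whole. The fingers move at their own pace and stop on an object; the grip force is fixed at half the most. Time passes only in rows, so rows that repeat a pose let the fingers close. It gives the time, the measured TCP pose, the force, the opening and the grip force at its end, in the units of the state.
- state(): the state, without advancing time (a new reading comes with each control period).
- imaging.camera(name): name is "scene" or "top" or "wrist"; returns a dict with "img" (420x560x3 uint8, blue, green, red), "intrinsics" (3x3 intrinsics, pixels), "T" (4x4, takes a point from camera to world coordinates); the wrist camera has in their place "T_tool_cam" (4x4, takes a point from camera to tool coordinates, whose origin is the TCP and whose axes are the flange's). Camera axes: x right, y down, z forward; pixel columns grow to the right and rows downward; lengths in m; the calibration is good to about 2 mm. A picture is of the moment at which its call begins: read the wrist's pose just before it. There is no depth.
- close_job(): hands the job in; it is judged then, once.
The state is a dict: "time_s": time; "joint_positions": joint angles; "joint_vel": joint speeds; "joint_torque": joint torques, N m; "tcp_pos": TCP position; "tool_rot": TCP orientation; "ft_force": force on the tool from outside, world axes, zero at the start; "wrist_torque": the same for the moment, N m; "width": finger opening in m; "finger_force": force on a finger pad.
Only numpy, scipy, OpenCV 4.12 (cv2) and the standard library are available. Lean on these libraries where they do the work, as an engineer would, in place of code of your own. Each camera call takes 0.05 s, during which the arm holds its last target. There are 200 camera calls.

TASK

Weigh the steel pulley: pick up the weighing tray by its red bar with the pulley left lying in it, and hang the bar in the seat of the spring scale's arm. The pulley lies off to one side, so hang the tray where it balances and stays level, and ease its weight on slowly until the spring carries all of it before you let go: the arm must not jerk, be pressed hard, or set the tray swinging. Leave the can, the carton and the spanner alone.

Things in the scene. Friction and masses are not known exactly. Their poses are not given: they have to be found in the camera images.
- scale: Green spring scale, fixed: base 260 x 140 x 16 mm, origin at the centre of its underside, z up, x from the arm's free end towards the column (50 x 64 mm, 325 mm high, centred at x = +90 mm; round dial head 96 mm across on top, centre 340 mm up). The arm is a level steel rod 10 mm thick along x; it juts from the column towards -x.
- hanger_seat (a point): Seat: top of the arm's rod, midway between two conical collars 24 mm across (7 mm above the rod; inner faces 20 mm apart at the rod, 28 mm at the rims). Axes as the scale's. 60 mm in front (-x) of the scale's origin, 240 mm above the counter unloaded; sinks with the load. The rod ends 22 mm in front of it; the block holding the rod begins 94 mm behind it.
- hanger (a joint): How far the arm has sunk, m: 0 unloaded, grows downwards, stop at 0.10. Spring 80 N/m, preloaded by about 0.25 N, lightly damped: a load let go suddenly makes it bounce, one pressed too low makes it spring up. A well eased load moves it slower than 0.07 m/s.
- tray: Loose aluminium weighing tray, origin at the centre of its underside, z up: 100 mm in x, 150 mm in y, floor 4 mm thick, walls 25 mm high, 4 mm thick. Posts at y = +-72 mm (12 x 6 mm) carry the red bar: a plate 10 mm thick in x, 138 mm long in y, from 105 to 160 mm up; the window below it lets the scale's rod through. Empty weight 0.15 kg, symmetric.
- tray_bar (a point): Middle of the underside of the tray's red bar, 105 mm above the tray's underside; axes as the tray's. Any place along this underside (y) can rest on the scale's rod.
- pulley: Loose steel grooved pulley lying flat in the tray, 62 mm across, 25 mm high with a hub 22 mm across to 33 mm; origin at the centre of its underside, z along its axis. It lies 25 to 38 mm to one side (along y) of the tray's middle. Its weight is not known: 0.17 to 0.53 kg; its centre of mass is on its axis, 13 mm up.
- can: Bystander: blue can, 64 mm across, 130 mm high, origin at the centre of its underside. Not to be moved.
- carton: Bystander: cardboard carton with an orange band, 70 x 90 x 60 mm, origin at the centre of its underside. Not to be moved.
- spanner: Bystander: steel spanner 150 mm long lying flat on the counter along its x. Not to be moved.
There are look-alikes about, which are no part of the job. Of the things like the pulley, leave any that is turquoise; of the rest the smaller one is meant.

How it is judged:
On the way, in this order (a step that is already met when the one before it is completed fails the run):
1. the tray is lifted off the counter with the pulley in it, not yet touching the scale (height (world z) of tray above 0.04 m and value of joint hanger below 0.005 m and contact force between the fingers and tray above 1 N and x of pulley in the frame of tray between -0.05 and 0.05 m and y of pulley in the frame of tray between -0.075 and 0.075 m and z of pulley in the frame of tray between -0.01 and 0.03 m), for 0.2 s.
2. the bar rests in the seat and the arm has sunk at least 15 mm while the gripper still holds the tray (value of joint hanger above 0.015 m and contact force between the fingers and tray above 1 N and contact force between tray and scale above 1 N and x of tray_bar in the frame of hanger_seat between -0.011 and 0.011 m and y of tray_bar in the frame of hanger_seat between -0.06 and 0.06 m and z of tray_bar in the frame of hanger_seat between -0.01 and 0.01 m), for 0.2 s.
At the end, for the whole second after the job is handed in: Tray hangs by its bar in the seat between the collars (within 10 mm in height, 11 mm along the rod, 60 mm along the bar), arm 20 to 95 mm down, level within 0.10 rad, pulley inside, let go and at rest (under 30 mm/s, 0.25 rad/s; arm under 20 mm/s) (value of joint hanger between 0.02 and 0.095 m and x of tray_bar in the frame of hanger_seat between -0.011 and 0.011 m and y of tray_bar in the frame of hanger_seat between -0.06 and 0.06 m and z of tray_bar in the frame of hanger_seat between -0.01 and 0.01 m and x of pulley in the frame of tray between -0.05 and 0.05 m and y of pulley in the frame of tray between -0.075 and 0.075 m and z of pulley in the frame of tray between -0.01 and 0.03 m and angle between tray's own z axis and vertical below 0.1 rad and linear speed of tray below 0.03 m/s and angular speed of tray below 0.25 rad/s and velocity of joint hanger between -0.02 and 0.02 m/s and contact force between tray and scale above 1 N and contact force between the fingers and tray below 0.01 N); the robot touches nothing.
It fails at once if the scale's arm jerks: it moves faster than 0.07 m/s down or up (velocity of joint hanger above 0.07 m/s or velocity of joint hanger below -0.07 m/s).
It fails at once if the tray is pressed on the scale with more than 15 N (contact force between tray and scale above 15 N).
It fails at once if the gripper or arm presses on the scale with more than 5 N (contact force between any of the fingers, the arm and scale above 5 N).
It fails at once if the hung tray swings faster than 1.2 rad/s (value of joint hanger above 0.01 m and angular speed of tray above 1.2 rad/s).
It fails at once if the can, the carton or the spanner is moved by more than 20 mm (distance of any of can, carton, spanner from where it was at the start of the episode above 0.02 m).
It also fails if it takes over 69 s, if anything falls off the work surface, if the arm or the gripper's body presses on something with over 40 N, if the wrist force passes 120 N, or if a joint passes its speed limit or range.

## Working session

There is one attempt and no reset: what is moved stays moved. The work goes in short steps, Python scripts to look and compute and a tool call to move; the robot and the scene stay as the last step left them, time stands still between calls to the robot, and variables do not carry over. Pictures are saved under pics/ and viewed, at most 10 in all, crops included, and the job is handed in when it is done.

Besides the shell and the picture viewer there is one more tool, called as name(argument=value, ...), one argument or row to a line, values as JSON. play_rows: Moves the arm, as the interface text tells. Its arguments: {"type":"object","properties":{"steps":{"type":"array"}},"required":["steps"]}

```bash
mkdir -p pics
python3 - <<'E'
from plant import state, imaging
import cv2,numpy as np,pickle
s=state();print(s)
d={}
for n in("scene","top"):
    c=imaging.camera(n);cv2.imwrite(f"pics/{n}0.png",c["img"]);d[n]=c
    print(n,c["intrinsics"].round(1).tolist(),c["T"].round(4).tolist())
pickle.dump(d,open("cams.pkl","wb"))
E
```

```text
{'time_s': 0.0, 'joint_positions': array([1.29103586e+00, 8.74519834e-02, 1.75129528e-01, 1.65982612e+00,
       8.45443367e-06, 1.57081498e+00]), 'joint_vel': array([-6.90650636e-04,  3.60880835e-04, -5.82202928e-04, -1.00563719e-04,
        4.79550654e-05,  3.48403659e-04]), 'joint_torque': array([-7.84336316e-04, -5.20379233e+01,  4.64814019e+01,  1.56145217e-02,
       -4.10439554e-05,  1.09933033e-06]), 'tcp_pos': array([0.15179966, 0.5283843 , 0.23058517]), 'tool_rot': array([[-9.61116453e-01,  2.76143110e-01, -3.81515595e-04],
       [ 2.76143374e-01,  9.61115578e-01, -1.29733955e-03],
       [ 8.42920199e-06, -1.35224740e-03, -9.99999086e-01]]), 'ft_force': array([-0.42936009, -0.88704313, -0.35006184]), 'wrist_torque': array([-0.03831301,  0.10140005,  0.01812675]), 'finger_force': 0.0, 'width': 0.08567066837558997}
scene [[430.7, 0.0, 280.3], [0.0, 430.7, 204.0], [0.0, 0.0, 1.0]] [[-0.6791, 0.5513, -0.4846, 0.9897], [0.734, 0.5028, -0.4565, 0.3713], [-0.008, -0.6657, -0.7462, 0.8738], [0.0, 0.0, 0.0, 1.0]]
top [[500.6, 0.0, 277.8], [0.0, 500.6, 207.6], [0.0, 0.0, 1.0]] [[0.0029, -0.9968, 0.0803, 0.4287], [-0.9999, -0.0039, -0.0122, -0.0505], [0.0125, -0.0803, -0.9967, 1.3149], [0.0, 0.0, 0.0, 1.0]]
```

View pics/scene0.png

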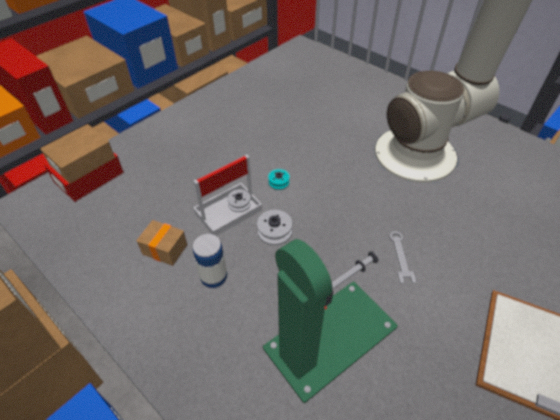

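View pics/top0.png

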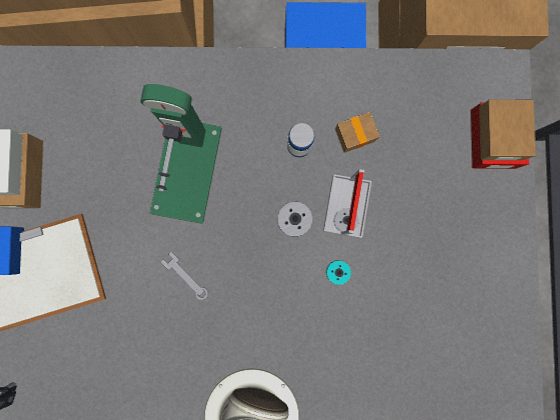

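The pulley to weigh is the small one in the tray, at about (343,220) in the top view. The red bar runs from (361,171) to (351,231), and the scale's rod from (162,187) to (172,135). Next I enlarge both areas to read the points more precisely.

Run:
```python
import cv2,numpy as np,pickle
d=pickle.load(open("cams.pkl","rb"));im=d["top"]["img"]
a=cv2.resize(im[160:250,300:390],None,fx=6.6,fy=6.6,interpolation=cv2.INTER_CUBIC)[:594,:400*2]
b=cv2.resize(im[80:230,140:230],None,fx=3.96,fy=3.96,interpolation=cv2.INTER_CUBIC)
a=a[:594,:440] if 0 else cv2.resize(im[165:245,315:380],(480,590),interpolation=cv2.INTER_CUBIC)
b=cv2.resize(b,(310,590))
cv2.imwrite("pics/crop1.png",np.hstack([a,b]))
```

```text
(no output)
```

View pics/crop1.png

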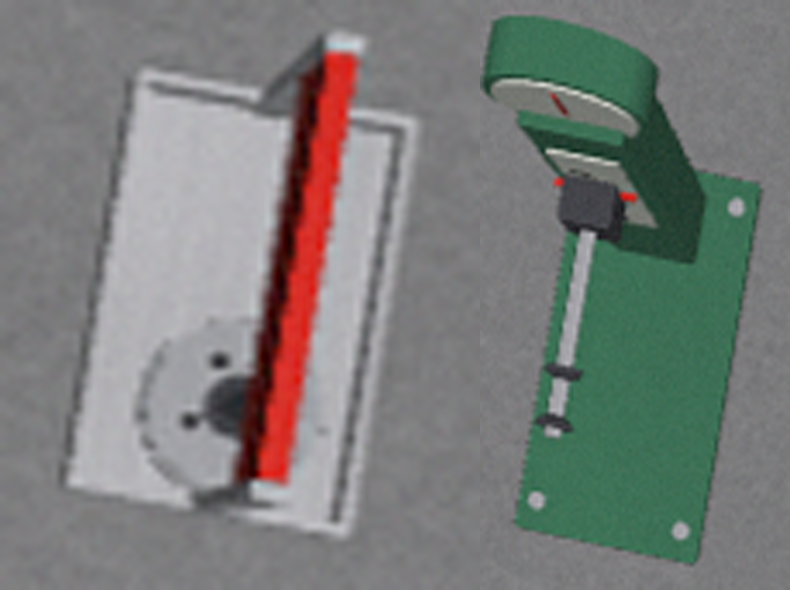

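```bash
cat > h.py <<'E'
import numpy as np,pickle
def ray(c,px,z,T=None):
    T=c["T"] if T is None else T
    p=np.linalg.inv(c["intrinsics"])@[px[0],px[1],1]; v=T[:3,:3]@p; o=T[:3,3]
    return o+v*(z-o[2])/v[2]
E
python3 - <<'E'
from h import *
c=pickle.load(open("cams.pkl","rb"))["top"]
A=lambda u,v:(315+u/7.385-.5+.07,165+v/7.375-.5+.07)
B=lambda u,v:(140+(u-480)/3.444-.5+.13,80+v/3.933-.5+.13)
f=lambda p,z:ray(c,p,z)[:2].round(4)
ang=lambda v:np.degrees(np.arctan2(v[1],v[0])).round(1)
b1,b2=f(A(342,52),.16),f(A(272,482),.16);print("bar",b1,b2,(b1+b2)/2,np.linalg.norm(b1-b2),ang(b1-b2))
q=[f(A(*p),.025) for p in((140,72),(417,120),(347,535),(68,487))];print("tray",q,np.mean(q,0),[np.linalg.norm(q[i]-q[i-1]).round(4) for i in range(4)],ang(q[0]-q[3]),ang(q[1]-q[2]))
print("pulley",f(A(228,404),.029))
k=[f(B(*p),.016) for p in((760,185),(695,563),(516,523))];print("base",k,ang(k[0]-k[1]),np.linalg.norm(k[0]-k[1]),np.linalg.norm(k[2]-k[1]),"origin",(k[0]+k[2])/2)
u=(k[0]-k[1])/np.linalg.norm(k[0]-k[1]);print("seat from base",(k[0]+k[2])/2-.06*u)
s=f(B(558,398),.236);e=f(B(590,235),.235);e0=f(B(553,432),.235);print("seat",s,"rod ang",ang(e-e0))
E
```

```text
bar [ 0.6067 -0.2582] [ 0.4707 -0.2349] [ 0.5387  -0.24655] 0.13798148426509987 -9.7
tray [array([ 0.62  , -0.2111]), array([ 0.6034, -0.3087]), array([ 0.4571, -0.2825]), array([ 0.4736, -0.185 ])] [ 0.538525 -0.246825] [np.float64(0.1487), np.float64(0.099), np.float64(0.1486), np.float64(0.0989)] -10.1 -10.2
pulley [ 0.5026 -0.2406]
base [array([0.7466, 0.084 ]), array([0.4931, 0.1298]), array([0.519 , 0.2647])] -10.2 0.2576041342835942 0.1373638234761977 origin [0.6328  0.17435]
seat from base [0.57375592 0.18501753]
seat [0.5728 0.1866] rod ang -10.8
```

play_rows(
  steps=[-0.0875, -0.1, 0, 0, 1, -0.175, -0.2, 0, 0, 1, -0.2625, -0.3, 0, 0, 1, -0.35, -0.4, 0, 0, 1, -0.4375, -0.5, 0, 0, 1],
)

```text
time_s: 0.52
tcp_pos: [0.2367, 0.3464, 0.2308]
tool_rot: [[-0.961, 0.275, -0.0], [0.275, 0.961, -0.001], [0.0, -0.001, -1.0]]
ft_force: [1.1, 0.2, 0.2]
width: 0.0854
finger_force: 0.0
```

play_rows(
  steps=[-0.0875, -0.1, 0, 0, 1, -0.175, -0.2, 0, 0, 1, -0.2625, -0.3, 0, 0, 1, -0.35, -0.4, 0, 0, 1, -0.4375, -0.5, 0, 0, 1],
)

```text
time_s: 0.93
tcp_pos: [0.3214, 0.1659, 0.2312]
tool_rot: [[-0.961, 0.276, 0.0], [0.276, 0.961, 0.0], [-0.0, 0.0, -1.0]]
ft_force: [0.7, 1.2, -0.6]
width: 0.0856
finger_force: 0.0
```

play_rows(
  steps=[-0.0875, -0.1, 0, 0, 1, -0.175, -0.2, 0, 0, 1, -0.2625, -0.3, 0, 0, 1, -0.35, -0.4, 0, 0, 1, -0.4375, -0.5, 0, 0, 1],
)

```text
time_s: 1.35
tcp_pos: [0.4063, -0.0148, 0.2312]
tool_rot: [[-0.961, 0.276, 0.0], [0.276, 0.961, 0.0], [-0.0, 0.0, -1.0]]
ft_force: [0.7, 1.3, 1.1]
width: 0.0854
finger_force: 0.0
```

play_rows(
  steps=[-0.0875, -0.1, 0, 0, 1, -0.175, -0.2, 0, 0, 1, -0.2625, -0.3, 0, -0.067, 1, -0.31, -0.35, 0, -0.067, 1, -0.31, -0.35, 0, -0.067, 1],
)

```text
time_s: 1.77
tcp_pos: [0.4674, -0.1426, 0.2298]
tool_rot: [[-0.984, 0.177, -0.002], [0.177, 0.984, -0.0], [0.002, -0.0, -1.0]]
ft_force: [1.0, -0.4, -0.9]
width: 0.0856
finger_force: 0.0
```

Run:
```python
from plant import state, imaging
import cv2,pickle
s=state();c=imaging.camera("wrist");pickle.dump((s,c),open("w1.pkl","wb"));cv2.imwrite("pics/w1.png",c["img"])
print(s["tcp_pos"],c["intrinsics"].round(1).tolist(),c["T_tool_cam"].round(4).tolist())
```

```text
[ 0.46736372 -0.14255605  0.22981449] [[312.9, 0.0, 283.1], [0.0, 312.9, 207.6], [0.0, 0.0, 1.0]] [[-0.0003, -0.9634, -0.2681, 0.0677], [1.0, -0.0004, 0.0003, 0.0005], [-0.0004, -0.2681, 0.9634, -0.1428], [0.0, 0.0, 0.0, 1.0]]
```

View pics/w1.png

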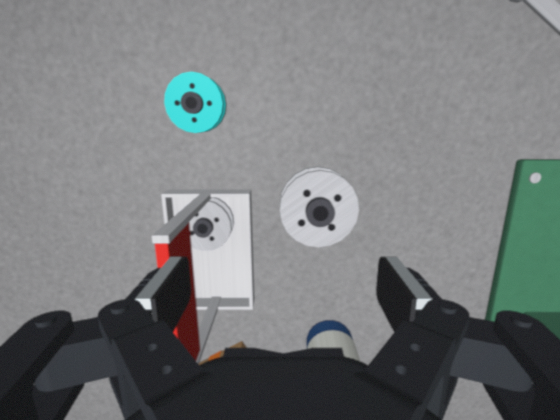

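The wrist view shows the pulley hub at (203,228), the bar's near top end at about (162,241) and the tray's near corners at (163,194) and (251,194). I check these against the top-camera values.

Run:
```python
from h import *
s,c=pickle.load(open("w1.pkl","rb"))
W=np.eye(4);W[:3,:3]=s["tool_rot"];W[:3,3]=s["tcp_pos"];T=W@c["T_tool_cam"]
for n,p,z in(("hub",(203,228),.037),("bar end",(162,241),.16),("cor",(163,194),.025),("cor",(251,194),.025),("hub-far",(253,308),.025)):print(n,ray(c,p,z,T).round(4))
u=np.array([.985,-.172]);h=ray(c,(203,228),.037,T)[:2];print("pulley along bar",(h-[.5387,-.2467])@u)
R=s["tool_rot"];print("delta tool share",R.T@(np.array([.5151,-.2425,.230])-s["tcp_pos"])/.3)
```

```text
hub [ 0.4999 -0.2401  0.037 ]
bar end [ 0.4681 -0.2315  0.16  ]
cor [ 0.4556 -0.2789  0.025 ]
cor [ 0.4733 -0.1802  0.025 ]
hub-far [ 0.6186 -0.2079  0.025 ]
pulley along bar -0.039385715198214835
delta tool share [-0.21548629 -0.29978552 -0.00086594]
```

play_rows(
  steps=[-0.07, -0.1, 0, 0, 1, -0.14, -0.2, 0, 0, 1, -0.215, -0.3, 0, 0, 1, -0.215, -0.3, 0.1, 0, 1, -0.215, -0.3, 0.2, 0, 1],
)

```text
time_s: 2.23
tcp_pos: [0.5159, -0.24, 0.1715]
tool_rot: [[-0.985, 0.175, 0.003], [0.175, 0.985, -0.001], [-0.003, -0.001, -1.0]]
ft_force: [0.0, -0.1, -0.6]
width: 0.0852
finger_force: 0.0
```

play_rows(
  steps=[0, 0, 0.1, 0, 1, 0, 0, 0.16, 0, 1, 0, 0, 0.16, 0, 1, 0, 0, 0.16, 0, 1],
)

```text
time_s: 2.57
tcp_pos: [0.5138, -0.2379, 0.1232]
tool_rot: [[-0.985, 0.173, -0.001], [0.173, 0.985, 0.001], [0.002, 0.001, -1.0]]
ft_force: [0.6, -0.2, 0.2]
width: 0.0855
finger_force: 0.0
```

Run:
```python
from plant import state, imaging
import cv2,pickle
s=state();c=imaging.camera("wrist");pickle.dump((s,c),open("w2.pkl","wb"));cv2.imwrite("pics/w2.png",c["img"])
print(s["tcp_pos"],s["ft_force"],s["wrist_torque"],s["joint_positions"])
```

```text
[ 0.51376171 -0.23788119  0.12317989] [ 0.62442269 -0.16437341  0.15974151] [-0.02830192 -0.00591822  0.03064576] [-4.33687494e-01  1.13109490e-01 -4.32985468e-03  1.45501336e+00
  1.19683865e-04 -2.59842053e-01]
```

View pics/w2.png

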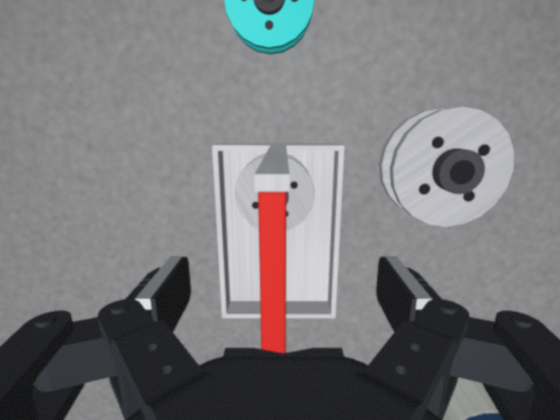

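The bar's end is at (272,190), with the image centre at column 283. So the bar sits about 4 mm toward tool -y.

Run:
```python
from h import *
s,c=pickle.load(open("w2.pkl","rb"))
W=np.eye(4);W[:3,:3]=s["tool_rot"];W[:3,3]=s["tcp_pos"];T=W@c["T_tool_cam"];I=np.linalg.inv(W)
for n,p,z in(("bar red end",(272,191),.16),("post end top",(272,175),.16),("bar far vis",(273,350),.16),("hub?",(275,190),.029),("c1",(214,146),.025),("c2",(344,146),.025),("c3",(335,318),.025),("c4",(221,318),.025)):
  q=ray(c,p,z,T);print(n,q.round(4),(I@[*q,1])[:2].round(4))
```

```text
bar red end [ 0.4697 -0.2335  0.16  ] [ 0.0442 -0.0033]
post end top [ 0.4642 -0.2325  0.16  ] [ 0.0498 -0.0032]
bar far vis [ 0.5341 -0.245   0.16  ] [-0.0212 -0.0035]
hub? [ 0.4969 -0.2406  0.029 ] [ 0.016  -0.0057]
c1 [ 0.4562 -0.2803  0.025 ] [ 0.0492 -0.0518]
c2 [ 0.4733 -0.1832  0.025 ] [0.0491 0.0468]
c3 [ 0.6209 -0.2094  0.025 ] [-0.1008  0.0465]
c4 [ 0.6034 -0.3088  0.025 ] [-0.1007 -0.0544]
```

play_rows(
  steps=[0, -0.011, 0, 0, 1, 0, -0.011, 0, 0, -1, 0, -0.011, 0, 0, -1, 0, -0.011, 0, 0, -1, 0, -0.011, 0, 0, -1],
)

```text
time_s: 3.03
tcp_pos: [0.5139, -0.2424, 0.1238]
tool_rot: [[-0.985, 0.174, 0.001], [0.174, 0.985, -0.0], [-0.001, -0.0, -1.0]]
ft_force: [0.3, -0.2, 1.0]
width: 0.0389
finger_force: 0.0
```

play_rows(
  steps=[0, 0, 0, 0, -1, 0, 0, 0, 0, -1, 0, 0, 0, 0, -1, 0, 0, 0, 0, -1, 0, 0, 0, 0, -1],
)

```text
time_s: 3.45
tcp_pos: [0.5138, -0.2422, 0.1234]
tool_rot: [[-0.985, 0.174, 0.0], [0.174, 0.985, 0.0], [-0.0, 0.0, -1.0]]
ft_force: [1.3, 2.0, 0.4]
width: 0.0093
finger_force: 59.1
```

play_rows(
  steps=[0, 0, -0.02, 0, -1, 0, 0, -0.06, 0, -1, 0, 0, -0.12, 0, -1, 0, 0, -0.19, 0, -1, 0, 0, -0.26, 0, -1],
)

```text
time_s: 3.87
tcp_pos: [0.5134, -0.2423, 0.2026]
tool_rot: [[-0.985, 0.174, -0.001], [0.174, 0.985, 0.0], [0.001, -0.0, -1.0]]
ft_force: [-0.2, 1.0, -3.8]
width: 0.0091
finger_force: 58.5
```

play_rows(
  steps=[0, 0, -0.07, 0, -1, 0, 0, -0.14, 0, -1, 0, 0, -0.2, 0, -1, 0, 0, -0.24, 0, -1, 0, 0, -0.257, 0, -1],
)

```text
time_s: 4.28
tcp_pos: [0.514, -0.2425, 0.2812]
tool_rot: [[-0.985, 0.174, 0.002], [0.174, 0.985, -0.001], [-0.003, -0.001, -1.0]]
ft_force: [-0.7, -0.5, -4.0]
width: 0.0094
finger_force: 58.5
```

Run:
```python
from plant import state, imaging
import cv2,numpy as np
F=[];M=[]
for i in range(16):
    c=imaging.camera("wrist");s=state();F.append(s["ft_force"]);M.append(s["wrist_torque"])
F=np.array(F);M=np.array(M);R=s["tool_rot"]
print(F.mean(0),F.std(0)/4,"M world",M.mean(0),M.std(0)/4,"M tool",R.T@M.mean(0))
print(s["tcp_pos"],s["time_s"],R.round(4).tolist(),s["width"],s["finger_force"],s["joint_positions"].round(3))
cv2.imwrite("pics/w3.png",c["img"])
```

```text
[-0.2086466  -0.01621941 -4.18532144] [0.1866578  0.13168271 0.13849821] M world [-0.00409023  0.00244244 -0.0018983 ] [0.00716572 0.00651124 0.00883613] M tool [0.00445224 0.00169494 0.00189835]
[ 0.51373552 -0.2423292   0.27836796] 5.0833 [[-0.9848, 0.1737, -0.0], [0.1737, 0.9848, -0.0], [0.0, -0.0, -1.0]] 0.009339083116297308 58.45873296260834 [-0.441  0.156  0.344  1.759 -0.    -0.266]
```

View pics/w3.png

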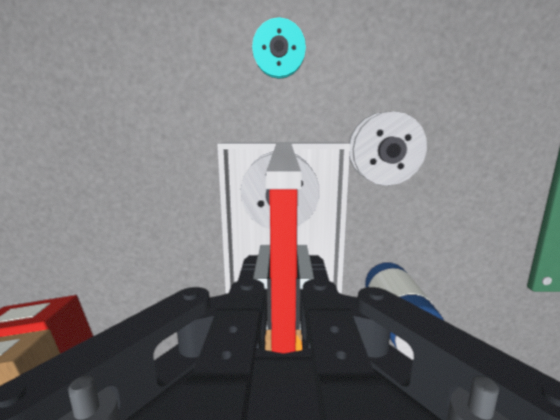

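The pulley is still lying in the tray, with the bar centred between the fingers. The weight is about 4.2 N and the moment is near zero, so the grip is within about 2 mm of the balance point. Now I turn the tray and move it to a point in front of the rod.

play_rows(
  steps=[0, 0, 0, -0.02, -1, 0, 0, 0, -0.06, -1, 0, 0, 0, -0.12, -1, 0, 0, 0, -0.18, -1, 0, 0, 0, -0.24, -1],
)

```text
time_s: 5.5
tcp_pos: [0.5138, -0.2423, 0.2784]
tool_rot: [[-0.979, -0.206, 0.0], [-0.206, 0.979, -0.0], [-0.0, -0.0, -1.0]]
ft_force: [-0.7, 0.4, -4.8]
width: 0.0094
finger_force: 58.5
```

play_rows(
  steps=[0, 0, 0, -0.06, -1, 0, 0, 0, -0.12, -1, 0, 0, 0, -0.18, -1, 0, 0, 0, -0.24, -1, 0, 0, 0, -0.3, -1],
)

```text
time_s: 5.92
tcp_pos: [0.5138, -0.2423, 0.2784]
tool_rot: [[-0.779, -0.628, 0.0], [-0.628, 0.779, -0.0], [-0.0, -0.0, -1.0]]
ft_force: [-0.1, -0.8, -4.9]
width: 0.0093
finger_force: 58.5
```

play_rows(
  steps=[0, 0, 0, -0.06, -1, 0, 0, 0, -0.12, -1, 0, 0, 0, -0.18, -1, 0, 0, 0, -0.24, -1, 0, 0, 0, -0.3, -1],
)

```text
time_s: 6.33
tcp_pos: [0.5137, -0.2423, 0.2784]
tool_rot: [[-0.409, -0.913, -0.0], [-0.913, 0.409, -0.0], [0.0, -0.0, -1.0]]
ft_force: [-0.4, 0.2, -4.7]
width: 0.0093
finger_force: 58.5
```

play_rows(
  steps=[0, 0, 0, -0.06, -1, 0, 0, 0, -0.11, -1, 0, 0, 0, -0.14, -1, 0, 0, 0, -0.155, -1, 0, 0, 0, -0.155, -1],
)

```text
time_s: 6.75
tcp_pos: [0.5138, -0.2423, 0.2784]
tool_rot: [[-0.181, -0.983, 0.0], [-0.983, 0.181, -0.0], [0.0, -0.0, -1.0]]
ft_force: [0.5, 0.0, -3.9]
width: 0.0097
finger_force: 58.5
```

play_rows(
  steps=[-0.02, 0.005, 0, 0, -1, -0.07, 0.016, 0, 0, -1, -0.14, 0.032, 0, 0, -1, -0.22, 0.051, 0, 0, -1, -0.3, 0.069, 0, 0, -1],
)

```text
time_s: 7.17
tcp_pos: [0.5093, -0.1482, 0.2784]
tool_rot: [[-0.183, -0.983, 0.0], [-0.983, 0.183, 0.0], [-0.0, 0.0, -1.0]]
ft_force: [-0.1, -0.1, -3.5]
width: 0.0094
finger_force: 58.5
```

play_rows(
  steps=[-0.08, 0.018, 0, 0, -1, -0.16, 0.037, 0, 0, -1, -0.24, 0.055, 0, 0, -1, -0.32, 0.074, 0, 0, -1, -0.4, 0.092, 0, 0, -1],
)

```text
time_s: 7.58
tcp_pos: [0.5036, -0.0248, 0.2786]
tool_rot: [[-0.182, -0.983, 0.0], [-0.983, 0.182, 0.0], [-0.0, -0.0, -1.0]]
ft_force: [1.1, 0.5, -4.2]
width: 0.0093
finger_force: 58.5
```

play_rows(
  steps=[-0.08, 0.018, 0, 0, -1, -0.16, 0.037, 0, 0, -1, -0.24, 0.055, 0, 0, -1, -0.32, 0.074, 0, 0, -1, -0.4, 0.092, 0, 0, -1],
)

```text
time_s: 8.0
tcp_pos: [0.498, 0.0981, 0.2786]
tool_rot: [[-0.182, -0.983, 0.0], [-0.983, 0.182, 0.0], [-0.0, -0.0, -1.0]]
ft_force: [0.3, -0.6, -4.6]
width: 0.0093
finger_force: 58.5
```

play_rows(
  steps=[-0.08, 0.018, 0, 0, -1, -0.16, 0.037, 0, 0, -1, -0.24, 0.055, 0, 0, -1, -0.3, 0.07, 0, 0, -1, -0.34, 0.079, 0, 0, -1],
)

```text
time_s: 8.42
tcp_pos: [0.493, 0.2031, 0.2784]
tool_rot: [[-0.18, -0.984, -0.0], [-0.984, 0.18, 0.001], [-0.001, 0.0, -1.0]]
ft_force: [-0.4, 0.5, -3.3]
width: 0.0096
finger_force: 58.5
```

Run:
```python
from plant import state, imaging
import cv2,numpy as np,pickle
for i in range(2):
  c=imaging.camera("wrist")
s=state();t=imaging.camera("top")
print(s["tcp_pos"],s["time_s"],s["tool_rot"].round(4).tolist(),s["joint_positions"].round(3),s["ft_force"])
pickle.dump((s,c,t),open("w4.pkl","wb"))
a=cv2.resize(c["img"],(440,330));b=cv2.resize(t["img"][70:270,120:280],(356,445),interpolation=cv2.INTER_CUBIC)
o=np.zeros((445,800,3),np.uint8);o[:330,:440]=a;o[:,444:800]=b
cv2.imwrite("pics/w4.png",o)
```

```text
[0.49337469 0.2026396  0.27823415] 8.5167 [[-0.1794, -0.9838, -0.0003], [-0.9838, 0.1794, 0.0003], [-0.0003, 0.0004, -1.0]] [ 0.389  0.07   0.25   1.751  0.    -1.001] [ 0.09835572  0.08682754 -4.07674559]
```

View pics/w4.png

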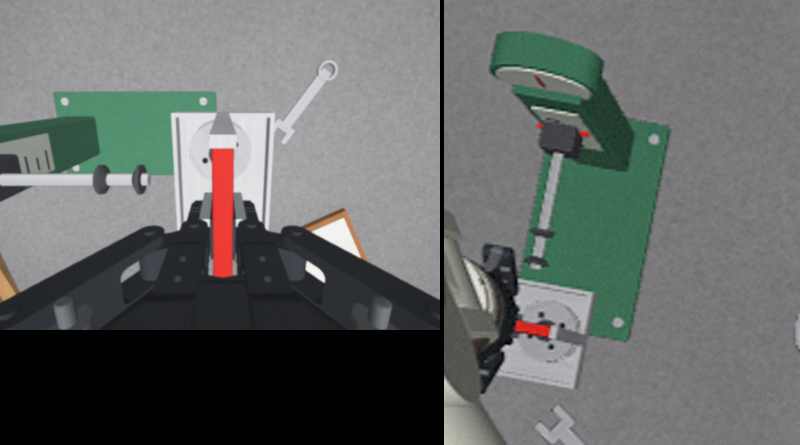

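The wrist view shows the rod as a level line at row 180 of the reduced picture, so the tray is turned correctly. The collars are at columns 101 and 140. I compute the seat relative to the tool.

Run:
```python
from h import *
s,c,t=pickle.load(open("w4.pkl","rb"))
W=np.eye(4);W[:3,:3]=s["tool_rot"];W[:3,3]=s["tcp_pos"];T=W@c["T_tool_cam"];I=np.linalg.inv(W)
k=560/440
for n,p in(("col1",(101,180)),("col2",(140,180)),("seat",(120.5,180)),("end",(148,180)),("rodfar",(20,180))):
  q=ray(c,(p[0]*k,p[1]*k),.235,T);print(n,q.round(4),(I@[*q,1])[:2].round(4))
B=lambda u,v:(120+(u-444)/2.225,70+v/2.225)
f=lambda p,z:ray(t,p,z)
a,b=f(B(543,233),.235),f(B(537,262),.235);print("top seat",a,b,(I@[*((a+b)/2),1])[:2])
print("bar end top-cam", f(B(550,330),.26),(I@[*f(B(550,330),.26),1])[:2])
```

```text
col1 [0.5889 0.1837 0.235 ] [ 0.0015 -0.0974]
col2 [0.5582 0.1893 0.235 ] [ 0.0015 -0.0661]
seat [0.5735 0.1865 0.235 ] [ 0.0015 -0.0818]
end [0.5519 0.1905 0.235 ] [ 0.0015 -0.0597]
rodfar [0.6527 0.172  0.235 ] [ 0.0015 -0.1622]
top seat [0.5862888  0.18233084 0.235     ] [0.55780522 0.18755284 0.235     ] [ 0.00331014 -0.08058798]
bar end top-cam [0.49013819 0.16838651 0.26      ] [ 0.03428306 -0.00296761]
```

play_rows(
  steps=[0.003, -0.02, 0, 0, -1, 0.006, -0.06, 0, 0, -1, 0.01, -0.11, 0, 0, -1, 0.01, -0.16, 0, 0, -1, 0.01, -0.2, 0, 0, -1],
)

```text
time_s: 8.98
tcp_pos: [0.5539, 0.1852, 0.2784]
tool_rot: [[-0.183, -0.983, 0.0], [-0.983, 0.183, -0.0], [0.0, -0.0, -1.0]]
ft_force: [-0.5, 0.4, -5.1]
width: 0.0093
finger_force: 58.6
```

play_rows(
  steps=[0, -0.035, 0, 0, -1, 0, -0.058, 0, 0, -1, 0, -0.07, 0, 0, -1, 0, -0.07, 0, 0, -1, 0, -0.07, 0, 0, -1],
)

```text
time_s: 9.4
tcp_pos: [0.5732, 0.1826, 0.2784]
tool_rot: [[-0.182, -0.983, -0.0], [-0.983, 0.182, -0.0], [0.0, 0.0, -1.0]]
ft_force: [0.2, 0.2, -4.8]
width: 0.0091
finger_force: 58.6
```

Run:
```python
from plant import state, imaging
import cv2,numpy as np,pickle
F=[]
for i in range(8):
  c=imaging.camera("wrist");s=state();F.append(s["ft_force"])
t=imaging.camera("scene")
print(s["tcp_pos"],s["time_s"],s["tool_rot"].round(4).tolist(),np.mean(F,0))
pickle.dump((s,c,t),open("w5.pkl","wb"))
a=c["img"][120:400,130:430];b=cv2.resize(t["img"][210:330,290:400],(440,480),interpolation=cv2.INTER_CUBIC)
o=np.zeros((480,750,3),np.uint8);o[:280,:300]=a;o[:,304:744]=b
cv2.imwrite("pics/w5.png",o)
```

```text
[0.573092   0.18307737 0.27859534] 9.8 [[-0.1811, -0.9835, 0.0003], [-0.9835, 0.1811, 0.0001], [-0.0001, -0.0003, -1.0]] [ 0.17606365  0.16851783 -4.15773598]
```

View pics/w5.png

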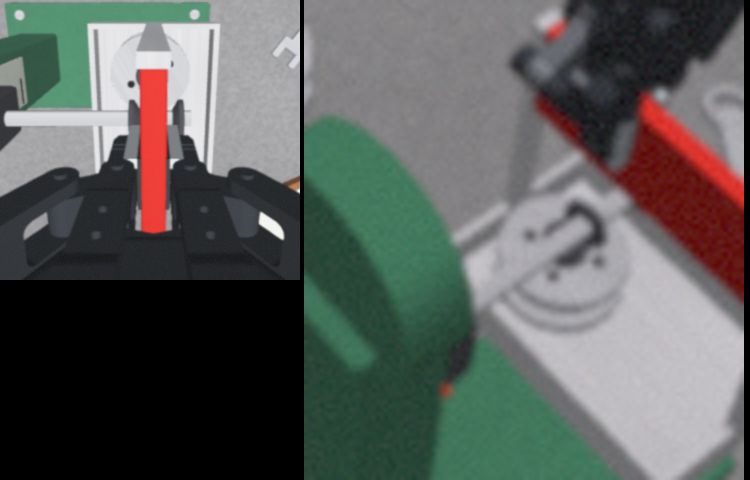

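The bar is over the gap between the collars, whose midpoint is about 1.5 mm to the +y side. I make a small correction and start easing down.

play_rows(
  steps=[0, 0.004, 0.01, 0, -1, 0, 0.004, 0.02, 0, -1, 0, 0.004, 0.03, 0, -1, 0, 0.004, 0.038, 0, -1, 0, 0.004, 0.043, 0, -1],
)

```text
time_s: 10.27
tcp_pos: [0.572, 0.1831, 0.2648]
tool_rot: [[-0.181, -0.983, -0.001], [-0.983, 0.181, -0.0], [0.0, 0.001, -1.0]]
ft_force: [-0.3, -0.2, -4.9]
width: 0.0091
finger_force: 58.6
```

play_rows(
  steps=[0, 0, 0.004, 0, -1, 0, 0, 0.008, 0, -1, 0, 0, 0.012, 0, -1, 0, 0, 0.016, 0, -1, 0, 0, 0.02, 0, -1],
)

```text
time_s: 10.68
tcp_pos: [0.5721, 0.1832, 0.2594]
tool_rot: [[-0.181, -0.983, 0.0], [-0.983, 0.181, 0.0], [-0.0, -0.0, -1.0]]
ft_force: [0.5, 0.3, -3.6]
width: 0.0092
finger_force: 58.6
```

play_rows(
  steps=[0, 0, 0.004, 0, -1, 0, 0, 0.008, 0, -1, 0, 0, 0.012, 0, -1, 0, 0, 0.016, 0, -1, 0, 0, 0.02, 0, -1],
)

```text
time_s: 11.1
tcp_pos: [0.5721, 0.1832, 0.2535]
tool_rot: [[-0.181, -0.983, 0.0], [-0.983, 0.181, 0.0], [-0.0, -0.0, -1.0]]
ft_force: [-0.1, 0.6, -4.5]
width: 0.0094
finger_force: 58.6
```

play_rows(
  steps=[0, 0, 0.005, 0, -1, 0, 0, 0.01, 0, -1, 0, 0, 0.015, 0, -1, 0, 0, 0.02, 0, -1, 0, 0, 0.025, 0, -1],
)

```text
time_s: 11.52
tcp_pos: [0.5721, 0.1832, 0.2459]
tool_rot: [[-0.181, -0.983, 0.0], [-0.983, 0.181, 0.0], [-0.0, -0.0, -1.0]]
ft_force: [0.1, 0.3, -3.4]
width: 0.0091
finger_force: 58.7
```

play_rows(
  steps=[0, 0, 0.005, 0, -1, 0, 0, 0.01, 0, -1, 0, 0, 0.015, 0, -1, 0, 0, 0.02, 0, -1, 0, 0, 0.025, 0, -1],
)

```text
time_s: 11.93
tcp_pos: [0.5721, 0.1832, 0.2384]
tool_rot: [[-0.181, -0.983, 0.0], [-0.983, 0.181, 0.0], [-0.0, -0.0, -1.0]]
ft_force: [0.2, -0.2, -2.1]
width: 0.0096
finger_force: 58.8
```

```bash
cat > ft.py <<'E'
from plant import state, imaging
import numpy as np
F=[];M=[]
for i in range(10):
  imaging.camera("wrist");s=state();F.append(s["ft_force"]);M.append(s["wrist_torque"])
print(s["tcp_pos"],s["time_s"],np.mean(F,0).round(2),(s["tool_rot"].T@np.mean(M,0)).round(3),s["width"],s["finger_force"])
E
python3 ft.py
```

```text
[0.57210474 0.183164   0.23854496] 12.4333 [ 0.38 -0.29 -1.89] [ 0.043 -0.018 -0.013] 0.00921113838351808 58.87857377529144
```

```bash
sed -i 's/range(10)/range(24)/' ft.py; python3 ft.py
python3 - <<'E'
from plant import imaging
import cv2,numpy as np
c=imaging.camera("wrist")
a=cv2.resize(c["img"][150:330,180:390],(700,600),interpolation=cv2.INTER_CUBIC);cv2.imwrite("pics/w6.png",a)
E
```

```text
[0.57212727 0.18315279 0.23849325] 13.6333 [ 0.15  0.28 -2.17] [ 0.05  -0.014 -0.007] 0.00906499427800733 58.87739360332489
```

View pics/w6.png

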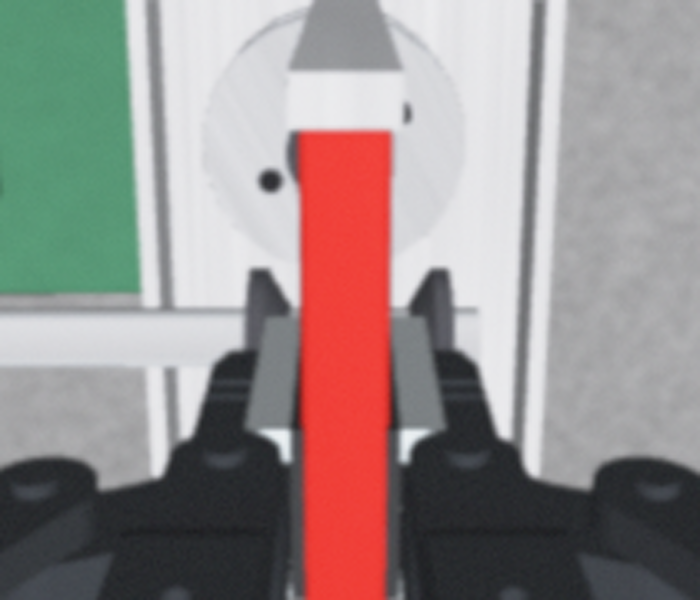

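The bar is centred at column 345 between the collars, whose midpoint is column 349, and the pulley is in place. I keep easing down.

play_rows(
  steps=[0, 0, 0.003, 0, -1, 0, 0, 0.008, 0, -1, 0, 0, 0.013, 0, -1, 0, 0, 0.018, 0, -1, 0, 0, 0.023, 0, -1],
)

```text
time_s: 14.1
tcp_pos: [0.5721, 0.1832, 0.2314]
tool_rot: [[-0.181, -0.983, 0.0], [-0.983, 0.181, 0.0], [-0.0, -0.0, -1.0]]
ft_force: [-0.5, -0.6, -1.5]
width: 0.0093
finger_force: 59.0
```

play_rows(
  steps=[0, 0, 0.005, 0, -1, 0, 0, 0.01, 0, -1, 0, 0, 0.015, 0, -1, 0, 0, 0.02, 0, -1, 0, 0, 0.024, 0, -1],
)

```text
time_s: 14.52
tcp_pos: [0.5721, 0.1832, 0.2242]
tool_rot: [[-0.181, -0.983, 0.0], [-0.983, 0.181, -0.0], [-0.0, -0.0, -1.0]]
ft_force: [1.1, 0.2, -0.6]
width: 0.0095
finger_force: 59.1
```

play_rows(
  steps=[0, 0, 0.004, 0, -1, 0, 0, 0.008, 0, -1, 0, 0, 0.012, 0, -1, 0, 0, 0.016, 0, -1, 0, 0, 0.02, 0, -1],
)

```text
time_s: 14.93
tcp_pos: [0.5721, 0.1832, 0.2183]
tool_rot: [[-0.181, -0.983, 0.0], [-0.983, 0.181, 0.0], [-0.0, -0.0, -1.0]]
ft_force: [-0.3, 0.6, -0.5]
width: 0.0093
finger_force: 59.1
```

```bash
python3 ft.py
```

```text
[0.57211829 0.18315338 0.21839512] 16.1333 [ 0.17 -0.04 -0.52] [ 0.056 -0.001 -0.008] 0.009385572316766936 59.141775369644165
```

play_rows(
  steps=[0, 0, 0.004, 0, -1, 0, 0, 0.009, 0, -1, 0, 0, 0.014, 0, -1, 0, 0, 0.018, 0, -1, 0, 0, 0.021, 0, -1],
)

```text
time_s: 16.55
tcp_pos: [0.5721, 0.1832, 0.2119]
tool_rot: [[-0.181, -0.983, -0.0], [-0.983, 0.181, 0.0], [-0.0, 0.0, -1.0]]
ft_force: [0.3, -0.3, -0.4]
width: 0.0088
finger_force: 59.2
```

```bash
sed -i 's/range(24)/range(60)/' ft.py; python3 ft.py
```

```text
[0.57212889 0.18314458 0.21211131] 19.55 [ 0.31  0.03 -0.05] [ 0.066 -0.014  0.004] 0.009207535854765766 59.22182857990265
```

play_rows(
  steps=[0, -0.001, 0, 0, -1, 0, -0.002, 0, 0, -1, 0, -0.003, 0, 0, -1, 0, -0.003, 0, 0, -1],
)

```text
time_s: 19.88
tcp_pos: [0.5727, 0.183, 0.212]
tool_rot: [[-0.181, -0.983, -0.001], [-0.983, 0.181, 0.0], [0.0, 0.001, -1.0]]
ft_force: [-1.8, 0.9, -0.4]
width: 0.0092
finger_force: 59.2
```

```bash
python3 ft.py
```

```text
Traceback (most recent call last):
  File "ft.py", line 5, in <module>
    imaging.camera("wrist");s=state();F.append(s["ft_force"]);M.append(s["wrist_torque"])
    ~~~~~~~~~~~~~~^^^^^^^^^
ValueError: 200 camera calls are used up
```

play_rows(
  steps=[0, 0, 0, 0, -1, 0, 0, 0, 0, -1, 0, 0, 0, 0, -1, 0, 0, 0, 0, -1, 0, 0, 0, 0, -1],
)

```text
time_s: 22.75
tcp_pos: [0.573, 0.183, 0.2121]
tool_rot: [[-0.181, -0.983, 0.0], [-0.983, 0.181, 0.0], [-0.0, -0.0, -1.0]]
ft_force: [-2.6, 0.5, -0.8]
width: 0.0092
finger_force: 59.2
```

```bash
python3 -c "
from plant import state
s=state();print(s['ft_force'],s['tool_rot'].T@s['wrist_torque'],s['tcp_pos'],s['time_s'])"
```

```text
[-2.55337127  0.49783691 -0.77515067] [-0.58539391  0.0145914  -0.01291587] [0.57298731 0.18300741 0.21209335] 22.75
```

play_rows(
  steps=[0, 0, 0, 0, -1],
)

```text
time_s: 22.83
tcp_pos: [0.573, 0.183, 0.2121]
tool_rot: [[-0.181, -0.983, -0.0], [-0.983, 0.181, -0.0], [0.0, 0.0, -1.0]]
ft_force: [-2.1, 0.9, -0.5]
width: 0.0097
finger_force: 59.2
```

```bash
python3 -c "
from plant import state
s=state();print(s['ft_force'],s['tool_rot'].T@s['wrist_torque'],s['tcp_pos'],s['time_s'])"
```

```text
[-2.1202452   0.92684289 -0.45996849] [-0.62373202 -0.06962582 -0.05554455] [0.57298393 0.18298006 0.2120619 ] 22.8333
```

play_rows(
  steps=[0, 0, 0, 0, -1],
)

```text
time_s: 22.92
tcp_pos: [0.573, 0.183, 0.2121]
tool_rot: [[-0.181, -0.983, 0.0], [-0.983, 0.181, -0.0], [0.0, -0.0, -1.0]]
ft_force: [-3.5, 0.1, -0.2]
width: 0.0094
finger_force: 59.2
```

```bash
python3 -c "
from plant import state
s=state();print(s['ft_force'],s['tool_rot'].T@s['wrist_torque'],s['tcp_pos'],s['time_s'])"
```

```text
[-3.53063589  0.10274607 -0.16875906] [-0.57565626  0.03633123  0.00439817] [0.57299838 0.18300457 0.21210265] 22.9167
```

play_rows(
  steps=[0, 0, 0, 0, -1],
)

```text
time_s: 23.0
tcp_pos: [0.573, 0.183, 0.2121]
tool_rot: [[-0.181, -0.983, 0.0], [-0.983, 0.181, -0.0], [0.0, -0.0, -1.0]]
ft_force: [-2.6, -0.4, 0.3]
width: 0.0094
finger_force: 59.2
```

```bash
python3 -c "
from plant import state
s=state();print(s['ft_force'],s['tool_rot'].T@s['wrist_torque'],s['tcp_pos'],s['time_s'])"
```

```text
[-2.58035271 -0.43382151  0.26906168] [-0.59983899  0.08685986 -0.02540078] [0.57300292 0.18296859 0.21207707] 23.0
```

The 0.9 mm shift turned into 2.7 N of sideways friction. I go back in small steps, watching the sideways force.

play_rows(
  steps=[0, 0.0007, 0, 0, -1, 0, 0.0013, 0, 0, -1, 0, 0.0013, 0, 0, -1, 0, 0.0013, 0, 0, -1],
)

```text
time_s: 23.33
tcp_pos: [0.5728, 0.183, 0.2122]
tool_rot: [[-0.182, -0.983, 0.001], [-0.983, 0.182, -0.0], [-0.0, -0.001, -1.0]]
ft_force: [-0.8, -0.6, 0.4]
width: 0.0094
finger_force: 59.2
```

```bash
cat > m.py <<'E'
from plant import state
s=state();print(s['ft_force'].round(2),(s['tool_rot'].T@s['wrist_torque']).round(3),s['tcp_pos'].round(5),s['time_s'])
E
python3 m.py
```

```text
[-0.81 -0.61  0.37] [-0.02  -0.066  0.   ] [0.57284 0.18301 0.21222] 23.3333
```

play_rows(
  steps=[0, 0.0005, 0, 0, -1, 0, 0.001, 0, 0, -1, 0, 0.001, 0, 0, -1, 0, 0.001, 0, 0, -1],
)

```text
time_s: 23.67
tcp_pos: [0.5727, 0.183, 0.2122]
tool_rot: [[-0.182, -0.983, 0.001], [-0.983, 0.182, -0.0], [-0.0, -0.001, -1.0]]
ft_force: [3.1, -0.7, 0.5]
width: 0.0094
finger_force: 59.2
```

```bash
python3 m.py
```

```text
[ 3.08 -0.67  0.52] [0.602 0.02  0.002] [0.57267 0.18304 0.2122 ] 23.6667
```

play_rows(
  steps=[0, -0.0005, 0, 0, -1, 0, -0.001, 0, 0, -1, 0, -0.001, 0, 0, -1, 0, -0.001, 0, 0, -1],
)

```text
time_s: 24.0
tcp_pos: [0.5727, 0.1831, 0.2121]
tool_rot: [[-0.181, -0.983, 0.0], [-0.983, 0.181, -0.0], [-0.0, -0.0, -1.0]]
ft_force: [1.7, -0.8, 0.1]
width: 0.0089
finger_force: 59.2
```

```bash
python3 m.py
```

```text
[ 1.7  -0.75  0.14] [ 0.568 -0.028 -0.036] [0.57269 0.18306 0.2121 ] 24.0
```

play_rows(
  steps=[0, 0, 0, 0, -1, 0, 0, 0, 0, -1, 0, 0, 0, 0, -1, 0, 0, 0, 0, -1, 0, 0, 0, 0, -1],
)

```text
time_s: 24.42
tcp_pos: [0.5727, 0.1831, 0.2121]
tool_rot: [[-0.181, -0.983, 0.0], [-0.983, 0.181, -0.0], [0.0, -0.0, -1.0]]
ft_force: [3.1, -0.4, -0.2]
width: 0.0091
finger_force: 59.2
```

```bash
python3 m.py
```

```text
[ 3.13 -0.42 -0.16] [0.632 0.005 0.052] [0.57266 0.18305 0.21209] 24.4167
```

play_rows(
  steps=[0, -0.0005, 0, 0, -1, 0, -0.001, 0, 0, -1, 0, -0.001, 0, 0, -1, 0, -0.001, 0, 0, -1],
)

```text
time_s: 24.75
tcp_pos: [0.5728, 0.1831, 0.212]
tool_rot: [[-0.181, -0.983, -0.0], [-0.983, 0.181, 0.0], [0.0, 0.0, -1.0]]
ft_force: [1.0, -0.5, 0.0]
width: 0.0094
finger_force: 59.2
```

```bash
python3 m.py
```

```text
[ 0.97 -0.49  0.03] [0.28  0.024 0.014] [0.57275 0.18306 0.21202] 24.75
```

play_rows(
  steps=[0, 0, 0, 0, -1, 0, 0, 0, 0, -1],
)

```text
time_s: 24.92
tcp_pos: [0.5727, 0.183, 0.2121]
tool_rot: [[-0.181, -0.983, -0.0], [-0.983, 0.181, -0.0], [0.0, 0.0, -1.0]]
ft_force: [0.1, -1.5, -1.3]
width: 0.0093
finger_force: 59.2
```

```bash
python3 m.py
```

```text
[ 0.12 -1.52 -1.27] [ 0.178 -0.047 -0.001] [0.57275 0.18302 0.21205] 24.9167
```

play_rows(
  steps=[0, -0.0003, 0, 0, -1, 0, -0.0003, 0, 0, -1, 0, -0.0003, 0, 0, -1, 0, -0.0003, 0, 0, -1],
)

```text
time_s: 25.25
tcp_pos: [0.5728, 0.183, 0.212]
tool_rot: [[-0.181, -0.983, -0.0], [-0.983, 0.181, 0.0], [0.0, 0.0, -1.0]]
ft_force: [-0.2, 0.4, 0.5]
width: 0.0094
finger_force: 59.2
```

```bash
python3 m.py
```

```text
[-0.2   0.44  0.47] [-0.056 -0.063  0.021] [0.57284 0.18303 0.21203] 25.25
```

play_rows(
  steps=[0, 0, 0, 0, -1, 0, 0, 0, 0, -1, 0, 0, 0, 0, -1],
)

```text
time_s: 25.5
tcp_pos: [0.5729, 0.183, 0.212]
tool_rot: [[-0.181, -0.983, -0.0], [-0.983, 0.181, 0.0], [0.0, 0.0, -1.0]]
ft_force: [-0.3, -0.1, 0.9]
width: 0.0094
finger_force: 59.2
```

```bash
python3 m.py
```

```text
[-0.27 -0.11  0.89] [-0.224 -0.032  0.03 ] [0.57286 0.183   0.21205] 25.5
```

play_rows(
  steps=[0, 0.0002, 0, 0, -1, 0, 0.0002, 0, 0, -1, 0, 0.0002, 0, 0, -1, 0, 0.0002, 0, 0, -1, 0, 0.0002, 0, 0, -1],
)

```text
time_s: 25.92
tcp_pos: [0.5729, 0.183, 0.2121]
tool_rot: [[-0.181, -0.983, -0.0], [-0.983, 0.181, 0.0], [0.0, 0.0, -1.0]]
ft_force: [-0.6, 0.1, 0.0]
width: 0.0091
finger_force: 59.2
```

```bash
python3 m.py
```

```text
[-0.62  0.15  0.01] [-0.254 -0.023 -0.014] [0.5729  0.18301 0.21207] 25.9167
```

play_rows(
  steps=[0, 0, 0, 0, -1, 0, 0, 0, 0, -1, 0, 0, 0, 0, -1],
)

```text
time_s: 26.17
tcp_pos: [0.5729, 0.183, 0.2121]
tool_rot: [[-0.181, -0.983, -0.0], [-0.983, 0.181, 0.0], [-0.0, 0.0, -1.0]]
ft_force: [-0.8, 0.8, -0.7]
width: 0.0095
finger_force: 59.2
```

```bash
python3 m.py
```

```text
[-0.76  0.85 -0.75] [-0.294  0.032 -0.042] [0.5729  0.18301 0.21209] 26.1667
```

play_rows(
  steps=[0, 0.0004, 0, 0, -1, 0, 0.0004, 0, 0, -1, 0, 0.0004, 0, 0, -1, 0, 0.0004, 0, 0, -1, 0, 0.0004, 0, 0, -1],
)

```text
time_s: 26.58
tcp_pos: [0.5729, 0.183, 0.2121]
tool_rot: [[-0.181, -0.983, 0.0], [-0.983, 0.181, -0.0], [-0.0, -0.0, -1.0]]
ft_force: [-0.2, 0.2, 1.0]
width: 0.0094
finger_force: 59.2
```

```bash
python3 m.py
```

```text
[-0.19  0.21  1.02] [-0.097  0.001 -0.023] [0.57285 0.18302 0.21215] 26.5833
```

play_rows(
  steps=[0, 0, 0, 0, -1, 0, 0, 0, 0, -1, 0, 0, 0, 0, -1, 0, 0, 0, 0, -1, 0, 0, 0, 0, -1],
)

```text
time_s: 27.0
tcp_pos: [0.5728, 0.183, 0.2121]
tool_rot: [[-0.181, -0.983, 0.0], [-0.983, 0.181, -0.0], [0.0, -0.0, -1.0]]
ft_force: [-0.7, 0.3, 0.6]
width: 0.0096
finger_force: 59.2
```

```bash
python3 m.py
```

```text
[-0.67  0.31  0.56] [-0.048 -0.002 -0.03 ] [0.57284 0.18302 0.21207] 27.0
```

play_rows(
  steps=[0, 0, 0, 0, -0.77, 0, 0, 0, 0, -0.74, 0, 0, 0, 0, -0.7, 0, 0, 0, 0, -0.6, 0, 0, 0, 0, -0.5],
)

```text
time_s: 27.42
tcp_pos: [0.5729, 0.183, 0.2121]
tool_rot: [[-0.181, -0.983, 0.0], [-0.983, 0.181, 0.0], [-0.0, -0.0, -1.0]]
ft_force: [0.5, -0.2, -0.3]
width: 0.0216
finger_force: 0.0
```

play_rows(
  steps=[0, 0, 0, 0, -0.3, 0, 0, 0, 0, -0.2, 0, 0, 0, 0, -0.2, 0, 0, 0, 0, -0.2, 0, 0, 0, 0, -0.2],
)

```text
time_s: 27.83
tcp_pos: [0.5728, 0.183, 0.2121]
tool_rot: [[-0.181, -0.983, -0.0], [-0.983, 0.181, -0.0], [0.0, 0.0, -1.0]]
ft_force: [0.8, 0.5, -0.1]
width: 0.0341
finger_force: 0.0
```

```bash
python3 m.py
```

```text
[ 0.82  0.45 -0.09] [-0.027  0.041  0.008] [0.57279 0.18303 0.21207] 27.8333
```

play_rows(
  steps=[0, 0, -0.02, 0, -0.2, 0, 0, -0.05, 0, -0.2, 0, 0, -0.09, 0, -0.2, 0, 0, -0.14, 0, -0.2, 0, 0, -0.19, 0, -0.2],
)

```text
time_s: 28.25
tcp_pos: [0.5727, 0.183, 0.2706]
tool_rot: [[-0.181, -0.983, 0.0], [-0.983, 0.181, 0.0], [-0.0, -0.0, -1.0]]
ft_force: [-0.0, 0.8, 0.4]
width: 0.0343
finger_force: 0.0
```

play_rows(
  steps=[0, 0, -0.06, 0, -0.2, 0, 0, -0.12, 0, -0.2, 0, 0, -0.17, 0, -0.2, 0, 0, -0.2, 0, -0.2, 0, 0, -0.2, 0, -0.2],
)

```text
time_s: 28.67
tcp_pos: [0.5731, 0.1832, 0.3322]
tool_rot: [[-0.181, -0.983, 0.004], [-0.983, 0.181, 0.001], [-0.002, -0.004, -1.0]]
ft_force: [0.7, -0.2, 0.3]
width: 0.034
finger_force: 0.0
```

play_rows(
  steps=[0, 0, 0, 0, -0.2, 0, 0, 0, 0, -0.2, 0, 0, 0, 0, -0.2, 0, 0, 0, 0, -0.2, 0, 0, 0, 0, -0.2],
)

```text
time_s: 29.08
tcp_pos: [0.5726, 0.183, 0.3286]
tool_rot: [[-0.181, -0.983, -0.001], [-0.983, 0.181, -0.0], [0.0, 0.001, -1.0]]
ft_force: [0.5, -0.5, 0.0]
width: 0.0342
finger_force: 0.0
```

play_rows(
  steps=[0, 0, 0, 0, -0.2, 0, 0, 0, 0, -0.2, 0, 0, 0, 0, -0.2, 0, 0, 0, 0, -0.2, 0, 0, 0, 0, -0.2],
)

```text
time_s: 29.5
tcp_pos: [0.5728, 0.183, 0.3291]
tool_rot: [[-0.181, -0.983, 0.0], [-0.983, 0.181, 0.0], [-0.0, -0.0, -1.0]]
ft_force: [-0.8, -0.1, 0.6]
width: 0.034
finger_force: 0.0
```

play_rows(
  steps=[0, 0, 0, 0, -0.2, 0, 0, 0, 0, -0.2, 0, 0, 0, 0, -0.2, 0, 0, 0, 0, -0.2, 0, 0, 0, 0, -0.2],
)

```text
time_s: 29.92
tcp_pos: [0.5728, 0.183, 0.3291]
tool_rot: [[-0.181, -0.983, 0.0], [-0.983, 0.181, -0.0], [-0.0, -0.0, -1.0]]
ft_force: [-0.4, 0.3, -0.3]
width: 0.0345
finger_force: 0.0
```

play_rows(
  steps=[0, 0, 0, 0, -0.2, 0, 0, 0, 0, -0.2, 0, 0, 0, 0, -0.2, 0, 0, 0, 0, -0.2, 0, 0, 0, 0, -0.2],
)

```text
time_s: 30.33
tcp_pos: [0.5728, 0.183, 0.3291]
tool_rot: [[-0.181, -0.983, -0.0], [-0.983, 0.181, -0.0], [0.0, 0.0, -1.0]]
ft_force: [0.6, 0.7, -0.6]
width: 0.0347
finger_force: 0.0
```

play_rows(
  steps=[0, 0, 0, 0, -0.2, 0, 0, 0, 0, -0.2, 0, 0, 0, 0, -0.2, 0, 0, 0, 0, -0.2, 0, 0, 0, 0, -0.2],
)

```text
time_s: 30.75
tcp_pos: [0.5728, 0.183, 0.3291]
tool_rot: [[-0.181, -0.983, -0.0], [-0.983, 0.181, -0.0], [0.0, 0.0, -1.0]]
ft_force: [0.3, -0.1, 0.5]
width: 0.0342
finger_force: 0.0
```

play_rows(
  steps=[0, 0, 0, 0, -0.2, 0, 0, 0, 0, -0.2, 0, 0, 0, 0, -0.2, 0, 0, 0, 0, -0.2, 0, 0, 0, 0, -0.2],
)

```text
time_s: 31.17
tcp_pos: [0.5728, 0.183, 0.3291]
tool_rot: [[-0.181, -0.983, -0.0], [-0.983, 0.181, -0.0], [0.0, 0.0, -1.0]]
ft_force: [-0.2, 0.1, 0.3]
width: 0.0342
finger_force: 0.0
```

play_rows(
  steps=[0, 0, 0, 0, -0.2, 0, 0, 0, 0, -0.2, 0, 0, 0, 0, -0.2, 0, 0, 0, 0, -0.2, 0, 0, 0, 0, -0.2],
)

```text
time_s: 31.58
tcp_pos: [0.5728, 0.183, 0.3291]
tool_rot: [[-0.181, -0.983, -0.0], [-0.983, 0.181, 0.0], [-0.0, 0.0, -1.0]]
ft_force: [-0.2, 0.1, -0.3]
width: 0.0343
finger_force: 0.0
```

play_rows(
  steps=[0, 0, 0, 0, -0.2, 0, 0, 0, 0, -0.2, 0, 0, 0, 0, -0.2, 0, 0, 0, 0, -0.2, 0, 0, 0, 0, -0.2],
)

```text
time_s: 32.0
tcp_pos: [0.5728, 0.183, 0.3291]
tool_rot: [[-0.181, -0.983, 0.0], [-0.983, 0.181, -0.0], [0.0, -0.0, -1.0]]
ft_force: [0.3, -0.4, -0.1]
width: 0.0341
finger_force: 0.0
```

play_rows(
  steps=[0, 0, 0, 0, -0.2, 0, 0, 0, 0, -0.2, 0, 0, 0, 0, -0.2, 0, 0, 0, 0, -0.2, 0, 0, 0, 0, -0.2],
)

```text
time_s: 32.42
tcp_pos: [0.5728, 0.183, 0.3291]
tool_rot: [[-0.181, -0.983, -0.0], [-0.983, 0.181, -0.0], [0.0, 0.0, -1.0]]
ft_force: [-0.5, 0.0, -0.4]
width: 0.0342
finger_force: 0.0
```

play_rows(
  steps=[0, 0, 0, 0, -0.2, 0, 0, 0, 0, -0.2, 0, 0, 0, 0, -0.2, 0, 0, 0, 0, -0.2, 0, 0, 0, 0, -0.2],
)

```text
time_s: 32.83
tcp_pos: [0.5728, 0.183, 0.3291]
tool_rot: [[-0.181, -0.983, 0.0], [-0.983, 0.181, 0.0], [-0.0, -0.0, -1.0]]
ft_force: [-0.4, -0.2, -0.9]
width: 0.0342
finger_force: 0.0
```

play_rows(
  steps=[0, 0, 0, 0, -0.2, 0, 0, 0, 0, -0.2, 0, 0, 0, 0, -0.2, 0, 0, 0, 0, -0.2, 0, 0, 0, 0, -0.2],
)

```text
time_s: 33.25
tcp_pos: [0.5728, 0.183, 0.3291]
tool_rot: [[-0.181, -0.983, 0.0], [-0.983, 0.181, -0.0], [0.0, -0.0, -1.0]]
ft_force: [-0.3, -0.5, 0.1]
width: 0.034
finger_force: 0.0
```

play_rows(
  steps=[0, 0, 0, 0, -0.2, 0, 0, 0, 0, -0.2, 0, 0, 0, 0, -0.2, 0, 0, 0, 0, -0.2, 0, 0, 0, 0, -0.2],
)

```text
time_s: 33.67
tcp_pos: [0.5728, 0.183, 0.3291]
tool_rot: [[-0.181, -0.983, 0.0], [-0.983, 0.181, -0.0], [0.0, -0.0, -1.0]]
ft_force: [0.3, -0.5, -0.4]
width: 0.0343
finger_force: 0.0
```

The tray is released and the tool is clear. I wait a little longer so any remaining swing dies out.

play_rows(
  steps=[0, 0, 0, 0, -0.2, 0, 0, 0, 0, -0.2, 0, 0, 0, 0, -0.2, 0, 0, 0, 0, -0.2, 0, 0, 0, 0, -0.2],
)

```text
time_s: 34.08
tcp_pos: [0.5728, 0.183, 0.3291]
tool_rot: [[-0.181, -0.983, -0.0], [-0.983, 0.181, -0.0], [0.0, 0.0, -1.0]]
ft_force: [-1.1, 0.6, 0.3]
width: 0.0339
finger_force: 0.0
```

play_rows(
  steps=[0, 0, 0, 0, -0.2, 0, 0, 0, 0, -0.2, 0, 0, 0, 0, -0.2, 0, 0, 0, 0, -0.2, 0, 0, 0, 0, -0.2],
)

```text
time_s: 34.5
tcp_pos: [0.5728, 0.183, 0.3291]
tool_rot: [[-0.181, -0.983, 0.0], [-0.983, 0.181, 0.0], [-0.0, -0.0, -1.0]]
ft_force: [0.8, -0.2, 0.3]
width: 0.0345
finger_force: 0.0
```

play_rows(
  steps=[0, 0, 0, 0, -0.2, 0, 0, 0, 0, -0.2, 0, 0, 0, 0, -0.2, 0, 0, 0, 0, -0.2, 0, 0, 0, 0, -0.2],
)

```text
time_s: 34.92
tcp_pos: [0.5728, 0.183, 0.3291]
tool_rot: [[-0.181, -0.983, 0.0], [-0.983, 0.181, 0.0], [-0.0, -0.0, -1.0]]
ft_force: [0.5, -0.2, -0.2]
width: 0.0342
finger_force: 0.0
```

play_rows(
  steps=[0, 0, 0, 0, -0.2, 0, 0, 0, 0, -0.2, 0, 0, 0, 0, -0.2, 0, 0, 0, 0, -0.2, 0, 0, 0, 0, -0.2],
)

```text
time_s: 35.33
tcp_pos: [0.5728, 0.183, 0.3291]
tool_rot: [[-0.181, -0.983, -0.0], [-0.983, 0.181, -0.0], [0.0, 0.0, -1.0]]
ft_force: [-0.6, 0.1, -0.4]
width: 0.0341
finger_force: 0.0
```

play_rows(
  steps=[0, 0, 0, 0, -0.2, 0, 0, 0, 0, -0.2, 0, 0, 0, 0, -0.2, 0, 0, 0, 0, -0.2, 0, 0, 0, 0, -0.2],
)

```text
time_s: 35.75
tcp_pos: [0.5728, 0.183, 0.3291]
tool_rot: [[-0.181, -0.983, 0.0], [-0.983, 0.181, 0.0], [-0.0, -0.0, -1.0]]
ft_force: [-0.4, -0.2, 0.1]
width: 0.0341
finger_force: 0.0
```

play_rows(
  steps=[0, 0, 0, 0, -0.2, 0, 0, 0, 0, -0.2, 0, 0, 0, 0, -0.2, 0, 0, 0, 0, -0.2, 0, 0, 0, 0, -0.2],
)

```text
time_s: 36.17
tcp_pos: [0.5728, 0.183, 0.3291]
tool_rot: [[-0.181, -0.983, -0.0], [-0.983, 0.181, -0.0], [0.0, 0.0, -1.0]]
ft_force: [0.9, -0.1, 0.3]
width: 0.0341
finger_force: 0.0
```

play_rows(
  steps=[0, 0, 0, 0, -0.2, 0, 0, 0, 0, -0.2, 0, 0, 0, 0, -0.2, 0, 0, 0, 0, -0.2, 0, 0, 0, 0, -0.2],
)

```text
time_s: 36.58
tcp_pos: [0.5728, 0.183, 0.3291]
tool_rot: [[-0.181, -0.983, 0.0], [-0.983, 0.181, -0.0], [0.0, -0.0, -1.0]]
ft_force: [-0.4, 0.6, 0.2]
width: 0.0343
finger_force: 0.0
```

play_rows(
  steps=[0, 0, 0, 0, -0.2, 0, 0, 0, 0, -0.2, 0, 0, 0, 0, -0.2, 0, 0, 0, 0, -0.2, 0, 0, 0, 0, -0.2],
)

```text
time_s: 37.0
tcp_pos: [0.5728, 0.1831, 0.3291]
tool_rot: [[-0.181, -0.983, -0.0], [-0.983, 0.181, -0.0], [0.0, 0.0, -1.0]]
ft_force: [0.1, -0.5, -0.3]
width: 0.0341
finger_force: 0.0
```

play_rows(
  steps=[0, 0, 0, 0, -0.2, 0, 0, 0, 0, -0.2, 0, 0, 0, 0, -0.2, 0, 0, 0, 0, -0.2, 0, 0, 0, 0, -0.2],
)

```text
time_s: 37.42
tcp_pos: [0.5728, 0.183, 0.3291]
tool_rot: [[-0.181, -0.983, -0.0], [-0.983, 0.181, -0.0], [0.0, 0.0, -1.0]]
ft_force: [0.8, 0.1, 0.1]
width: 0.0342
finger_force: 0.0
```

play_rows(
  steps=[0, 0, 0, 0, -0.2, 0, 0, 0, 0, -0.2, 0, 0, 0, 0, -0.2, 0, 0, 0, 0, -0.2, 0, 0, 0, 0, -0.2],
)

```text
time_s: 37.83
tcp_pos: [0.5728, 0.183, 0.3291]
tool_rot: [[-0.181, -0.983, 0.0], [-0.983, 0.181, -0.0], [0.0, -0.0, -1.0]]
ft_force: [1.0, 0.7, 0.4]
width: 0.0339
finger_force: 0.0
```

```bash
python3 -c "
from plant import close_job
print(close_job())"
```

```text
the job is handed in; nothing more can be done
None
```

I hung the tray by its bar in the scale's seat with the pulley in it, eased it down until the spring carried the full weight of about 4.2 N, let go and handed the job in at about 38 s; the camera calls had run out by then, so I have no picture of the final hang, and the hand-in returned no verdict.

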